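# Raise the bay's barrier arm and push the tube block home

## Task

Without grasping or lifting anything off the bench, push the counterweighted barrier arm of the sample bay up with the fingertips, past its balance point, so that it stays fully raised by itself. Then push the tube block that stands in front of the bay along the bench into the bay until it is flush and square against the back stop. Leave the bottle, the low tube block and the tape roll where they are, and finish with the arm still raised and the robot clear of everything.

Things in the scene. Friction and masses are not known exactly. Their poses are not given: they have to be found in the camera images.
- bay: Grey metal sample bay fixed to the bench, open at top and front (-x); no floor, things slide in on the bench. Origin on the bench surface, midway between the cheeks, in the plane where the barrier arm swings; x into the bay, y left, z up. Cheeks 8 mm thick, 55 mm high, inner faces at y = -42 and 42 mm, x = 12 to 74 mm; back stop 55 mm high, front face at x = 74 mm. Place and yaw vary.
- bay_home (a point): Point on the bench where the centre of the tube block's underside lies when the block is home: at (43, 0, 0) mm in the bay's frame; same axes as the bay.
- barrier_hinge (a point): Hinge axis of the barrier arm, at (0, -95, 80) mm in the bay's frame; the axis runs along the bay's x. Same axes as the bay. The grey hinge post stands just behind it (x = 18 to 34 mm in the bay's frame, 26 mm wide in y, 105 mm high).
- barrier (a joint): Angle of the barrier arm: 0 = level across the bay's mouth, on its lower stop (start); grows as the free end goes up; 1.85 rad = upper stop, leaning a little away from the bay. Below about 0.9 rad it falls back down; above that its weight carries it to the upper stop, where it stays. Lightly damped, no spring; starts to rise at about 1 to 2 N near the free end.
- barrier_tip (a point): Free end of the barrier arm, on its axis. Round aluminium bar, 14 mm thick, black end cap, 223 mm from hinge to end along the bay's +y when down, axis 80 mm above the bench. Its last 75 mm stand out left of the left cheek with nothing beneath. A 5 mm skirt plate hangs from 57 to 133 mm from the hinge, down to 45 mm below the axis, and bars the block. Site y points hinge to end, x along the hinge.
- tube_block: Violet moulded square tube block, 62 x 62 mm and 48 mm high (solid up to 46 mm), about 0.07 kg, loose on the bench in front of the bay's mouth, about 85 mm before the arm's plane. Origin at the centre of its underside, z up; x and y along its sides.
- bottle: Bystander: clear reagent bottle with a blue screw cap, 56 mm in diameter, 105 mm high, standing to the left behind the arm's free end. Origin at the centre of its underside.
- low_block: Bystander: lower violet tube block, 62 x 62 x 26 mm, on the bench to the right in front of the hinge post. Origin at the centre of its underside.
- tape: Bystander: flat roll of beige tape, 65 mm in diameter, 19 mm high, lying behind the bay's back stop. Origin at the centre of its underside.
- counterweight (a point): Centre of the arm's counterweight: a dark steel disc, 36 mm in diameter, 22 mm thick, on a rod 62 mm from the hinge at 115 degrees from the bar: above the hinge and a little outward while the arm is down, low and outward when it is raised. Turns with the arm.
Mind the look-alikes: they are no part of the job. Of the things that look like the tube_block, the smaller one is meant.

How it is judged:
By the outcome, as a careful person would: the job done as asked, in the order asked, and still so for the second after the job is handed in, with the robot touching nothing.
It also fails if it takes over 56 s, if anything falls off the work surface, if the arm or the gripper's body presses on something with over 40 N, if the wrist force passes 120 N, or if a joint passes its speed limit or range.

## Robot

A 7-joint arm with a two-finger parallel gripper is mounted at the origin on a cart in front of the work surface, level with it; the furniture and walls round the work are solid. World frame = base frame: x ahead of the robot, y to its left, z up, the work surface at z = 0. Lengths are in m, angles in rad, forces in N, time in s.
With the tool pointing down it reaches from about 0.425 to 0.925 m from the base axis. Payload 6.8 kg.
Tool frame: the origin (TCP) lies on the front face of the gripper's body, between the roots of the fingers; the fingertips stand 73 mm ahead of it and the grasp point (between the pads) lies 54 mm ahead of it (bot.finger_overhang is the z of the fingertips in the tool frame, in m); z points along the fingers, y is the line along which they close (so a half turn about z gives the same grasp; the last joint's range is limited). The gripper opens to 85 mm and grips with 20 to 120 N. Pads are 22 mm wide; open, the fingers measure 114 mm over their backs; the gripper's body (76 mm by 85 mm) begins 54 mm behind the grasp point. The pads swing forward as they close: fully open they stand 13 mm farther back than shut.
Start: joints at [-1.347, 0.477, 0.022, 1.555, -0.011, 1.109, -0.083], TCP at [0.22, 0.638, 0.304] pointing down, gripper open.
Joint ranges: [-2.96, 2.96], [-0.34, 2.1], [-1.41, 1.46], [0.24, 2.44], [-1.37, 4.51], [0.17, 1.92], [-2.96, 2.96]. Speed limits (rad/s): [2.39, 2.39, 3.14, 3.14, 3.14, 3.14, 3.14].

## Interface

Orientations are given as a unit quaternion [w, x, y, z].
In Python, from station import bot gives the robot as it stands.
- The arm moves only by the tool servo_tool, never from a script. Its argument "motion" is one flat list of numbers, 7 for each row, row after row: the shift along the tool's x, y, z as a fraction of full scale, then the turn, a rotation vector about the tool's x, y, z as a fraction of full scale, then the closure, from 0 (fully open) to 1 (shut). In form: [tx, ty, tz, ax, ay, az, gripper, tx, ty, tz, ax, ay, az, gripper, ...]. A call has 1 to 5 rows; each row shifts and turns the commanded pose from where the row before left it, along the tool's axes as they then stand; what a row does not reach is not made up. Full scale, the value 1, is 0.02 m for a shift and 0.15 rad for a turn. A row lasts 1/8 s, in which the tool goes at most 62.5 mm and 10.7 degrees, less where a joint would pass 70% of its speed; a pose out of reach is approached as far as the arm can. A call with a number of a shift or a turn outside -1 to 1 is refused whole. A call with a gripper value outside its range is refused whole. The fingers move at their own pace and stop on an object; "grip_force" is the grip in N (left out, the last holds). Time passes only in rows, so rows that do not move let the fingers close. It gives the time, the measured TCP pose, the force, the opening and the grip force at its end, in the units of the state.
- bot.get_obs(): the state, without advancing time (a new reading comes with each control period).
- bot.read_camera(name): name is "scene" or "top" or "wrist"; returns the picture (480x640x3 uint8, red, green, blue); there is no depth.
- bot.get_calibration(name): a dict with "mtx" (3x3 intrinsics, pixels), "rvec" (rotation vector, rad) and "tvec" (3), from world to camera coordinates, as OpenCV has them. Camera axes: x right, y down, z forward; pixel columns grow to the right and rows downward; lengths in m; the calibration is good to about 2 mm. A picture is of the moment at which its call begins: read the wrist's pose just before it. get_calibration takes no time and is no camera call; for the wrist camera it gives the pose at the moment of the call.
- bot.hand_in(): hands the job in; it is judged then, once.
Trained networks look in the newest picture that a camera, given by its name, has taken for a name from the list of things; names that differ only in an ending like _2 or _b are one class to them, and where a whole thing is asked for, a point or a joint stands for the part that bears it (a point fixed in the world has none). Each returns a list of dicts, best first, with "p" (0 to 1); they miss things now and then, are a little off and sometimes report something else, mostly with a low value. They report only what shows in the picture. A call takes as long as a camera call. They do not tell look-alikes from the thing itself.
- bot.boxes_of(camera, name): "uv" ([column, row] in pixels, amid what is visible of it).
The state is a dict: "t": time; "q": joint angles; "joint_vel": joint speeds; "joint_torque": joint torques, N m; "eef_pos": TCP position; "tool_rot": TCP orientation; "contact_force": force on the tool from outside, world axes, zero at the start; "torque": the same for the moment, N m; "gripper_width": opening from 0.0 (shut) to 1.0 (fully open); "grasp_force": force on a finger pad.
Only numpy, scipy, OpenCV 4.12 (cv2) and the standard library are available. Lean on these libraries where they do the work, as an engineer would, in place of code of your own. Each camera call takes 0.05 s, during which the arm holds its last target. There are 200 camera calls.

## Working session

There is one attempt and no reset: what is moved stays moved. The work goes in short steps, Python scripts to look and compute and a tool call to move; the robot and the scene stay as the last step left them, time stands still between calls to the robot, and variables do not carry over. Pictures are saved under pics/ and viewed, at most 10 in all, crops included, and the job is handed in when it is done.

Besides the shell and the picture viewer there is one more tool, called after ">>>" as name(argument=value, ...) on one line, values as JSON. servo_tool: Moves the arm, as the interface text tells. Shift numbers are shares of 0.02 m and turn numbers shares of 0.15 rad, none past 1 either way. Its arguments: {"type":"object","properties":{"motion":{"type":"array","items":{"type":"number","minimum":-1,"maximum":1}},"grip_force":{"type":"number"}},"required":["motion"]}

```bash
ls; mkdir -p pics; python3 - <<'E'
from station import bot
import cv2
o=bot.get_obs(); print({k:o[k] for k in('t','q','eef_pos','tool_rot','contact_force','gripper_width')}, bot.finger_overhang)
for c in('scene','top'):
    cv2.imwrite(f'pics/{c}0.png',bot.read_camera(c)[:,:,::-1])
    for n in('bay','tube_block','barrier_tip','bottle','low_block','tape','counterweight'):
        print(c,n,[(d['uv'],round(d['p'],2)) for d in bot.boxes_of(c,n)])
E
```

```text
pics
{'t': 0.0, 'q': array([-1.34709597,  0.47778301,  0.0223044 ,  1.55647642, -0.01150004,
        1.10930621, -0.08311842]), 'eef_pos': array([0.2197101 , 0.6377396 , 0.30292583]), 'tool_rot': array([-9.23938778e-05,  1.65123230e-01,  9.86272512e-01, -9.18081793e-04]), 'contact_force': array([0.45769262, 0.85894212, 0.39663952]), 'gripper_width': 0.9997533937889556} 0.0726
scene bay [([348.3, 371.4], 0.7), ([357.0, 285.2], 0.58)]
scene tube_block [([223.5, 254.8], 0.94), ([288.1, 315.9], 0.85), ([352.7, 286.7], 0.19)]
scene barrier_tip [([339.6, 288.9], 0.74)]
scene bottle [([321.6, 228.5], 0.75)]
scene low_block [([351.8, 371.6], 0.6)]
scene tape [([384.1, 277.9], 0.89), ([356.7, 287.0], 0.39)]
scene counterweight [([338.9, 291.9], 0.97), ([386.2, 276.8], 0.37)]
top bay [([368.0, 243.6], 0.88)]
top tube_block [([348.4, 304.2], 0.98), ([235.6, 328.7], 0.71)]
top barrier_tip [([367.8, 254.2], 0.88)]
top bottle [([263.1, 214.7], 0.7), ([363.8, 241.8], 0.49)]
top low_block [([426.1, 288.8], 0.78)]
top tape [([353.0, 190.7], 0.95), ([365.8, 255.0], 0.15)]
top counterweight [([360.8, 255.0], 0.88)]
```

View pics/scene0.png

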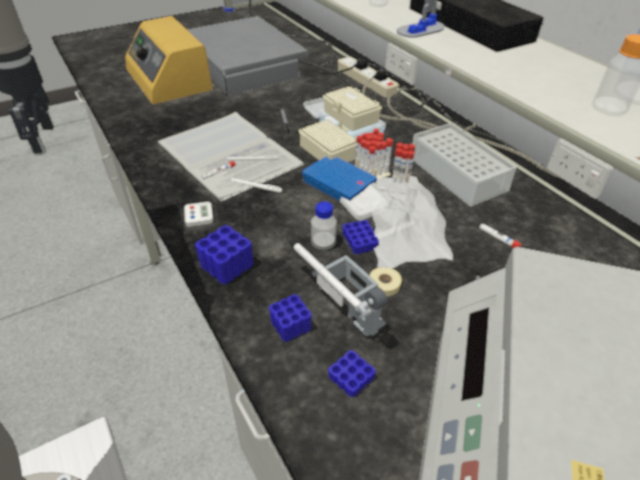

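View pics/top0.png

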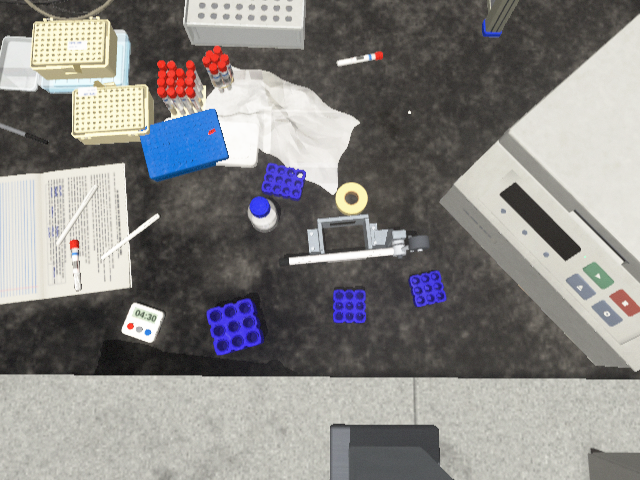

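The top view shows the bay's mouth facing down (the robot side), with the arm running from its tip at (290,261) to the hinge at about (400,248). The target block is at (349,305), the low block at (427,288), the bottle at (262,213) and the tape at (352,197). The bigger look-alike is at (234,327). I'll zoom in to get exact pixels.

```bash
cat > h.py <<'E'
import numpy as np, cv2
from station import bot
def ray(cam,uv,z):
    c=bot.get_calibration(cam); R=cv2.Rodrigues(np.array(c['rvec'],float))[0]; t=np.array(c['tvec'],float).ravel()
    d=R.T@np.linalg.inv(c['mtx'])@np.array([uv[0],uv[1],1.]); o=-R.T@t
    return o+d*(z-o[2])/d[2]
def proj(cam,P):
    c=bot.get_calibration(cam)
    return cv2.projectPoints(np.array(P,float).reshape(-1,1,3),np.array(c['rvec'],float),np.array(c['tvec'],float),np.array(c['mtx'],float),None)[0].reshape(-1,2)
E
python3 - <<'E'
from h import *
im=cv2.imread('pics/top0.png')
c=im[180:330,250:450]; cv2.imwrite('pics/topcrop.png',cv2.resize(c,None,fx=4,fy=4,interpolation=cv2.INTER_CUBIC))
# violet blobs
hsv=cv2.cvtColor(im,cv2.COLOR_BGR2HSV)
m=cv2.inRange(hsv,(112,120,60),(135,255,255)); m=cv2.morphologyEx(m,cv2.MORPH_CLOSE,np.ones((7,7)))
for k in cv2.findContours(m,cv2.RETR_EXTERNAL,cv2.CHAIN_APPROX_NONE)[0]:
    if cv2.contourArea(k)>300:
        r=cv2.minAreaRect(k); print(r, [np.round(ray('top',p,.047)[:2],3) for p in cv2.boxPoints(r)])
for n,uv,z in(('tip',(290,261.5),.08),('hinge',(400,249),.08),('bottlecap',(262,207),.1),('tape',(352,197),.019)): print(n,ray('top',uv,z))
c=bot.get_calibration('top');R=cv2.Rodrigues(np.array(c['rvec'],float))[0];print(-R.T@np.array(c['tvec']).ravel(),c['mtx'])
E
```

```text
((234.30189514160156, 326.05657958984375), (48.62562942504883, 51.64756393432617), 74.05460357666016) [array([0.491, 0.437]), array([0.518, 0.345]), array([0.432, 0.317]), array([0.406, 0.408])]
((349.0, 305.5), (33.0, 32.0), 90.0) [array([0.532, 0.194]), array([0.533, 0.133]), array([0.471, 0.134]), array([0.471, 0.193])]
((426.79412841796875, 288.176513671875), (32.7423095703125, 32.98484420776367), 75.96376037597656) [array([0.558, 0.053]), array([ 0.574, -0.008]), array([ 0.513, -0.021]), array([0.498, 0.04 ])]
((278.1734313964844, 192.40652465820312), (43.599082946777344, 61.18284606933594), 24.102235794067383) [array([0.682, 0.364]), array([0.797, 0.319]), array([0.761, 0.239]), array([0.647, 0.286])]
tip [0.57877603 0.27408521 0.08      ]
hinge [0.60433212 0.07060436 0.08      ]
bottlecap [0.67652827 0.32655837 0.1       ]
tape [0.72162613 0.15541992 0.019     ]
[0.42788289 0.2213581  1.00764042] [[509.58340777   0.         323.52106299]
 [  0.         509.58340777 245.11547715]
 [  0.           0.           1.        ]]
```

View pics/topcrop.png

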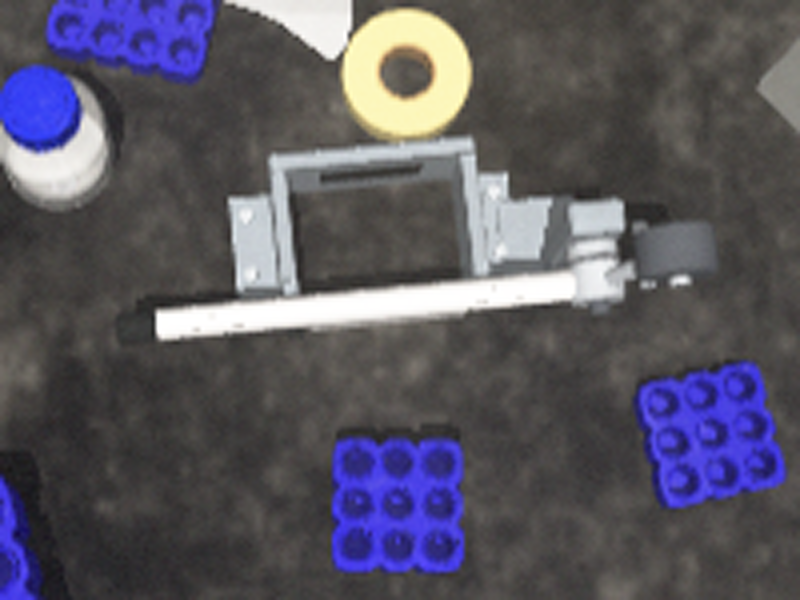

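The crop shows the bar's black end cap ending at crop (118,328) and the hinge at about (598,283). The back stop's inner corners are at about (288,163) and (463,152). The target block is nearly square to world, while the bay is yawed by a few degrees. Next I'll fit the bay pose.

```bash
cat >> h.py <<'E'
def bayw(p,P):
    P=np.atleast_2d(np.array(P,float)); c,s=np.cos(p[2]),np.sin(p[2])
    return np.c_[p[0]+c*P[:,0]-s*P[:,1],p[1]+s*P[:,0]+c*P[:,1],P[:,2]]
E
python3 - <<'E'
from h import *
from scipy.optimize import least_squares
F=[((118,328),(0,.128,.080)),((288,163),(.074,.042,.055)),((463,152),(.074,-.042,.055)),((295,293),(.012,.042,.055)),((472,273),(.012,-.042,.055)),((598,285),(0,-.095,.083)),((272,155),(.082,.050,.055))]
uv=np.array([f[0] for f in F])/4.+[250-.375,180-.375]; P=[f[1] for f in F]
r=least_squares(lambda p:(proj('top',bayw(p,P))-uv).ravel(),[.6,.16,0.1],loss='soft_l1')
p=r.x;print('bay',p,np.degrees(p[2]));print(np.round(r.fun.reshape(-1,2) ,2))
b=np.array([ray('top',(349,305.5),.047)])[0];print('block',b)
def tobay(w): c,s=np.cos(p[2]),np.sin(p[2]);d=np.array(w[:2])-p[:2];return [c*d[0]+s*d[1],-s*d[0]+c*d[1]]
print('block in bay',tobay(b),'low',tobay(ray('top',(426.8,288.2),.026)),'bottle',tobay(ray('top',(262,207),.1)))
print('home,tip,hinge',bayw(p,[(.043,0,0),(0,.128,.08),(0,-.095,.08)]))
im=cv2.imread('pics/scene0.png')
for q in proj('scene',bayw(p,[(0,.128,.08),(0,-.095,.08),(.074,.042,.055),(.074,-.042,.055),(.012,.042,.055),(.012,-.042,.055)])): cv2.circle(im,tuple(int(round(v*8)) for v in q),8,(0,0,255),-1,shift=3)
for q in proj('scene',[[*ray('top',u,.047)[:2],.047] for u in((333,289.5),(365,289.5),(365,321.5),(333,321.5))]): cv2.circle(im,tuple(int(round(v*8)) for v in q),8,(0,255,0),-1,shift=3)
cv2.imwrite('pics/s1.png',cv2.resize(im[200:400,200:420],None,fx=2.7,fy=2.7,interpolation=cv2.INTER_CUBIC))
E
```

```text
bay [0.59206273 0.16745433 0.09783798] 5.605703271163298
[[-0.39 -0.66]
 [-0.05  0.99]
 [-0.39  0.06]
 [ 1.09  0.1 ]
 [ 0.77  1.31]
 [-0.08 -0.6 ]
 [-0.56 -0.69]]
block [0.50157086 0.16344443 0.047     ]
block in bay [np.float64(-0.09045080508688227), np.float64(0.00484870124550658)] low [np.float64(-0.06912590335030229), np.float64(-0.14995872988707218)] bottle [np.float64(0.09960319020382649), np.float64(0.1500923944886984)]
home,tip,hinge [[0.63485709 0.17165465 0.        ]
 [0.57955944 0.29484219 0.08      ]
 [0.60134252 0.07290865 0.08      ]]
```

View pics/s1.png

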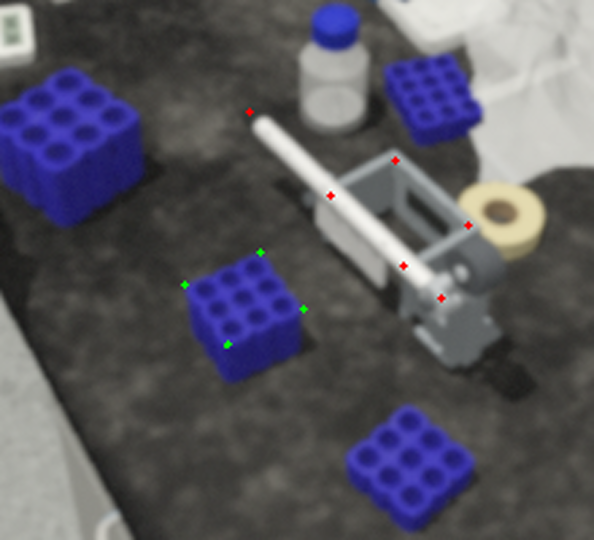

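The fit agrees in both cameras to within a few mm. For the lift I'll tilt the shut fingers about 55° from vertical, slide them under the bar's overhanging end from the front, and raise them along the hinge arc.

```bash
cat >> h.py <<'E'
from scipy.spatial.transform import Rotation as Ro
BAY=np.array([.5921,.1675,.0978])
def Rt(psi,down,flip=1):  # tool z at azimuth psi, 'down' rad below horizontal; tool y horizontal (left)
    z=np.array([np.cos(psi)*np.cos(down),np.sin(psi)*np.cos(down),-np.sin(down)]); y=flip*np.array([-np.sin(psi),np.cos(psi),0])
    return np.c_[np.cross(y,z),y,z]
def cur():
    o=bot.get_obs(); return o['eef_pos'],Ro.from_quat(np.roll(o['tool_rot'],-1)).as_matrix(),o
def plan(tips,R,ov=.0726):
    p,R0,o=cur(); rv=Ro.from_matrix(R0.T@R).as_rotvec()/.15
    print('t',o['t'],'tcp',np.round(p,4),'q',np.round(o['q'],2),'F',np.round(o['contact_force'],1)); print('turn',np.round(rv,2))
    for t in tips:
        g=np.array(t)-ov*R[:,2]; s=R.T@(g-p)/.02; print('tip',np.round(t,3),'shift(after turn)',np.round(s,2)); p=g
E
python3 - <<'E'
from h import *
plan(bayw(BAY,[(-.045,.08,.15),(-.04,.08,.03)]),Rt(.25,.61))
E
```

```text
t 0.8 tcp [0.2199 0.6382 0.3039] q [-1.35  0.48  0.02  1.56 -0.01  1.11 -0.08] F [0.1 0.9 0.3]
turn [-1.86 -6.22 -3.57]
tip [0.54  0.243 0.15 ] shift(after turn) [  0.24 -23.11   9.46]
tip [0.544 0.243 0.03 ] shift(after turn) [ 4.78 -0.04  3.64]
```

>>> servo_tool(motion=[0, 0, 0, -0.23, -0.78, -0.45, 1, 0, 0, 0, -0.23, -0.78, -0.45, 1, 0, 0, 0, -0.23, -0.78, -0.45, 1, 0, 0, 0, -0.23, -0.78, -0.45, 1])

```text
t: 1.3
eef_pos: [0.2196, 0.6385, 0.3043]
tool_rot: [0.241, 0.026, 0.97, 0.03]
contact_force: [0.1, -0.4, -1.1]
gripper_width: 0.143
grasp_force: 0.0
```

>>> servo_tool(motion=[0, 0, 0, -0.23, -0.78, -0.45, 1, 0, 0, 0, -0.23, -0.78, -0.45, 1, 0, 0, 0, -0.23, -0.78, -0.45, 1, 0, 0, 0, -0.23, -0.78, -0.45, 1])

```text
t: 1.8
eef_pos: [0.2193, 0.6386, 0.3042]
tool_rot: [0.461, -0.114, 0.878, 0.057]
contact_force: [-0.5, -0.1, -0.3]
gripper_width: 0.001
grasp_force: 0.0
```

>>> servo_tool(motion=[0, -0.92, 0.37, 0, 0, 0, 1, 0, -0.92, 0.37, 0, 0, 0, 1, 0, -0.92, 0.37, 0, 0, 0, 1, 0, -0.92, 0.37, 0, 0, 0, 1, 0, -0.92, 0.37, 0, 0, 0, 1])

```text
t: 2.42
eef_pos: [0.2725, 0.5561, 0.2832]
tool_rot: [0.46, -0.113, 0.879, 0.056]
contact_force: [0.5, -0.1, -0.6]
gripper_width: -0.0
grasp_force: 0.0
```

>>> servo_tool(motion=[0, -0.92, 0.37, 0, 0, 0, 1, 0, -0.92, 0.37, 0, 0, 0, 1, 0, -0.92, 0.37, 0, 0, 0, 1, 0, -0.92, 0.37, 0, 0, 0, 1, 0, -0.92, 0.37, 0, 0, 0, 1])

```text
t: 3.05
eef_pos: [0.3251, 0.474, 0.2624]
tool_rot: [0.46, -0.112, 0.879, 0.056]
contact_force: [0.9, -1.1, -0.4]
gripper_width: 0.001
grasp_force: 0.0
```

```bash
python3 - <<'E'
from h import *
plan(bayw(BAY,[(-.045,.08,.15),(-.04,.08,.03)]),Rt(.25,.61))
E
```

```text
t 3.05 tcp [0.3251 0.474  0.2624] q [-1.76  0.34  0.39  2.25  1.46  0.74 -0.83] F [ 0.9 -1.1 -0.4]
turn [-0.01  0.01  0.03]
tip [0.54  0.243 0.15 ] shift(after turn) [  0.3  -13.85   5.76]
tip [0.544 0.243 0.03 ] shift(after turn) [ 4.78 -0.04  3.64]
```

>>> servo_tool(motion=[0.02, -0.92, 0.38, 0, 0, 0, 1, 0.02, -0.92, 0.38, 0, 0, 0, 1, 0.02, -0.92, 0.38, 0, 0, 0, 1, 0.02, -0.92, 0.38, 0, 0, 0, 1, 0.02, -0.92, 0.38, 0, 0, 0, 1])

```text
t: 3.68
eef_pos: [0.377, 0.3923, 0.2396]
tool_rot: [0.459, -0.113, 0.879, 0.056]
contact_force: [0.1, -0.3, 0.2]
gripper_width: -0.004
grasp_force: 0.0
```

>>> servo_tool(motion=[0.02, -0.92, 0.38, 0, 0, 0, 1, 0.02, -0.92, 0.38, 0, 0, 0, 1, 0.02, -0.92, 0.38, 0, 0, 0, 1, 0.02, -0.92, 0.38, 0, 0, 0, 1, 0.02, -0.92, 0.38, 0, 0, 0, 1])

```text
t: 4.3
eef_pos: [0.4223, 0.3215, 0.2175]
tool_rot: [0.458, -0.114, 0.88, 0.054]
contact_force: [-0.2, -0.4, -0.6]
gripper_width: -0.002
grasp_force: 0.0
```

>>> servo_tool(motion=[0.02, -0.92, 0.38, 0, 0, 0, 1, 0.02, -0.92, 0.38, 0, 0, 0, 1, 0.02, -0.92, 0.38, 0, 0, 0, 1, 0.02, -0.92, 0.38, 0, 0, 0, 1, 0.02, -0.92, 0.38, 0, 0, 0, 1])

```text
t: 4.92
eef_pos: [0.4697, 0.247, 0.1958]
tool_rot: [0.458, -0.115, 0.88, 0.052]
contact_force: [-1.3, 0.4, -0.6]
gripper_width: -0.0
grasp_force: 0.0
```

```bash
python3 - <<'E'
from h import *
plan(bayw(BAY,[(-.04,.08,.03),(.022,.08,.03)]),Rt(.25,.61))
cv2.imwrite('pics/w1.png',np.hstack([bot.read_camera('wrist')[::2,::2,::-1],bot.read_camera('scene')[150:390,180:500,::-1]]))
E
```

```text
t 4.925 tcp [0.4697 0.247  0.1958] q [ 0.11  0.59 -1.07  2.44  2.19  1.05 -0.8 ] F [-1.3  0.4 -0.6]
turn [-0.04 -0.02  0.09]
tip [0.544 0.243 0.03 ] shift(after turn) [ 4.75 -1.11  4.05]
tip [0.606 0.249 0.03 ] shift(after turn) [-1.76 -0.47  2.51]
```

View pics/w1.png

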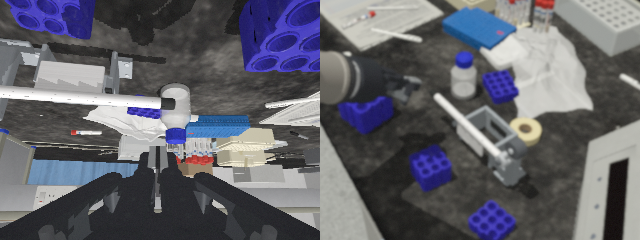

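The wrist view shows the fingers short of the bar's end, with the bottle behind it. Joint 4 is at its limit here, but lowering and moving forward should extend the arm. Descending next.

>>> servo_tool(motion=[0.8, -0.15, 0.7, 0, 0, 0, 1, 0.8, -0.2, 0.7, 0, 0, 0, 1, 0.8, -0.2, 0.7, 0, 0, 0, 1])

```text
t: 5.4
eef_pos: [0.4776, 0.2388, 0.1299]
tool_rot: [0.456, -0.116, 0.881, 0.053]
contact_force: [0.6, -0.1, -0.4]
gripper_width: 0.001
grasp_force: 0.0
```

```bash
python3 - <<'E'
from h import *
plan(bayw(BAY,[(-.04,.08,.03),(.022,.08,.03)]),Rt(.25,.61))
E
```

```text
t 5.4 tcp [0.4776 0.2388 0.1299] q [ 0.25  1.01 -1.25  2.44  2.34  1.38 -0.61] F [ 0.6 -0.1 -0.4]
turn [-0.02 -0.05  0.09]
tip [0.544 0.243 0.03 ] shift(after turn) [ 2.21 -0.61  1.93]
tip [0.606 0.249 0.03 ] shift(after turn) [-1.76 -0.47  2.51]
```

>>> servo_tool(motion=[0.75, -0.2, 0.65, 0, 0, 0.03, 1, 0.75, -0.2, 0.65, 0, 0, 0.03, 1, 0.7, -0.2, 0.63, 0, 0, 0.03, 1])

```text
t: 5.78
eef_pos: [0.4869, 0.2286, 0.0729]
tool_rot: [0.456, -0.112, 0.881, 0.055]
contact_force: [0.1, 0.7, 0.7]
gripper_width: -0.0
grasp_force: 0.0
```

```bash
python3 - <<'E'
from h import *
plan(bayw(BAY,[(.022,.08,.03)]),Rt(.25,.61))
cv2.imwrite('pics/w2.png',np.hstack([bot.read_camera('wrist')[::2,::2,::-1],bot.read_camera('top')[150:390,200:520,::-1]]))
E
```

```text
t 5.775 tcp [0.4869 0.2286 0.0729] q [ 0.22  1.13 -1.12  2.42  2.5   1.42 -0.65] F [0.1 0.7 0.7]
turn [-0.02 -0.04  0.03]
tip [0.606 0.249 0.03 ] shift(after turn) [-1.7  -0.47  2.54]
```

View pics/w2.png

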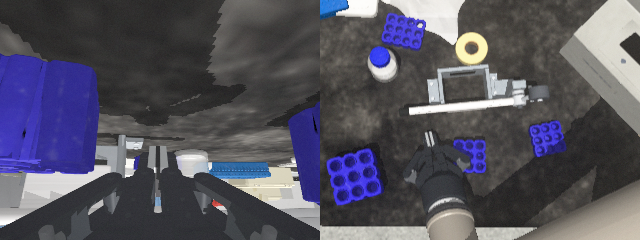

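The fingers are in front of the bar, left of the target block, with the body close to the block's left edge. I'll shift about 14 mm left, then slide under the bar.

>>> servo_tool(motion=[0, 0.7, 0, 0, 0, 0, 1, -0.43, -0.1, 0.63, 0, 0, 0, 1, -0.43, -0.1, 0.63, 0, 0, 0, 1, -0.42, -0.1, 0.64, 0, 0, 0, 1, -0.42, -0.1, 0.64, 0, 0, 0, 1])

```text
t: 6.5
eef_pos: [0.5466, 0.2482, 0.0728]
tool_rot: [0.457, -0.11, 0.881, 0.055]
contact_force: [-0.2, -0.1, -0.4]
gripper_width: -0.0
grasp_force: 0.0
```

```bash
python3 - <<'E'
from h import *
plan(bayw(BAY,[(.022,.093,.03)]),Rt(.25,.61))
r=.187
# arc waypoints of finger centre (start z .03 below bar)
W=[]
for th in np.arange(0.15,1.36,.15):
    # finger centre offset 0.022 perpendicular below bar
    W.append((.022,-.095+r*np.cos(th)+.0*np.sin(th),.08+r*np.sin(th)-.045*np.cos(th)))
plan(bayw(BAY,W),Rt(.25,.61))
cv2.imwrite('pics/w3.png',np.hstack([bot.read_camera('wrist')[::2,::2,::-1],bot.read_camera('top')[150:390,200:520,::-1]]))
E
```

```text
t 6.5 tcp [0.5466 0.2482 0.0728] q [ 0.24  1.13 -1.11  2.29  2.5   1.3  -0.57] F [-0.2 -0.1 -0.4]
turn [-0.04 -0.03  0.01]
tip [0.605 0.262 0.03 ] shift(after turn) [ 0.04 -0.04  0.05]
t 6.5 tcp [0.5466 0.2482 0.0728] q [ 0.24  1.13 -1.11  2.29  2.5   1.3  -0.57] F [-0.2 -0.1 -0.4]
turn [-0.04 -0.03  0.01]
tip [0.605 0.259 0.063] shift(after turn) [-1.32 -0.2  -0.92]
tip [0.606 0.253 0.092] shift(after turn) [-1.15 -0.31 -0.86]
tip [0.607 0.243 0.121] shift(after turn) [-1.13 -0.51 -0.88]
tip [0.608 0.229 0.148] shift(after turn) [-1.07 -0.69 -0.88]
tip [0.61  0.211 0.175] shift(after turn) [-0.99 -0.87 -0.86]
tip [0.612 0.191 0.199] shift(after turn) [-0.89 -1.02 -0.81]
tip [0.614 0.168 0.22 ] shift(after turn) [-0.77 -1.15 -0.75]
tip [0.617 0.143 0.238] shift(after turn) [-0.63 -1.25 -0.68]
tip [0.619 0.116 0.253] shift(after turn) [-0.48 -1.32 -0.59]
```

View pics/w3.png

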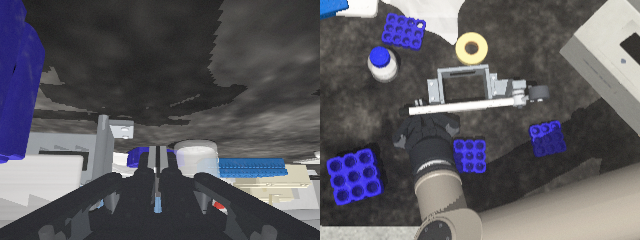

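The fingers are under the bar near its end, with no contact. Raising along the arc.

>>> servo_tool(motion=[-0.66, -0.1, -0.46, 0, 0, 0, 1, -0.66, -0.1, -0.46, 0, 0, 0, 1, -0.58, -0.15, -0.43, 0, 0, 0, 1, -0.58, -0.15, -0.43, 0, 0, 0, 1])

```text
t: 7.1
eef_pos: [0.5459, 0.2382, 0.1344]
tool_rot: [0.456, -0.111, 0.881, 0.055]
contact_force: [-5.0, -0.9, -2.4]
gripper_width: 0.004
grasp_force: 0.0
```

>>> servo_tool(motion=[-0.57, -0.25, -0.44, 0, 0, 0, 1, -0.57, -0.25, -0.44, 0, 0, 0, 1, -0.54, -0.35, -0.44, 0, 0, 0, 1, -0.54, -0.35, -0.44, 0, 0, 0, 1])

```text
t: 7.6
eef_pos: [0.5502, 0.2141, 0.1915]
tool_rot: [0.457, -0.11, 0.881, 0.054]
contact_force: [-1.7, -1.1, -1.0]
gripper_width: 0.004
grasp_force: 0.0
```

```bash
python3 - <<'E'
from h import *
r=.187
plan(bayw(BAY,[(.022,-.095+r*np.cos(th),.08+r*np.sin(th)-.045*np.cos(th)) for th in np.arange(.6,1.36,.15)]),Rt(.25,.61))
cv2.imwrite('pics/w4.png',np.hstack([bot.read_camera('scene')[150:390,180:500,::-1],bot.read_camera('top')[150:390,200:520,::-1]]))
E
```

```text
t 7.6 tcp [0.5502 0.2141 0.1915] q [ 0.43  0.86 -1.3   2.32  2.26  1.1  -0.47] F [-1.7 -1.1 -1. ]
turn [-0.04 -0.03  0.01]
tip [0.608 0.229 0.148] shift(after turn) [ 0.05 -0.01  0.05]
tip [0.61  0.211 0.175] shift(after turn) [-0.99 -0.87 -0.86]
tip [0.612 0.191 0.199] shift(after turn) [-0.89 -1.02 -0.81]
tip [0.614 0.168 0.22 ] shift(after turn) [-0.77 -1.15 -0.75]
tip [0.617 0.143 0.238] shift(after turn) [-0.63 -1.25 -0.68]
tip [0.619 0.116 0.253] shift(after turn) [-0.48 -1.32 -0.59]
```

View pics/w4.png

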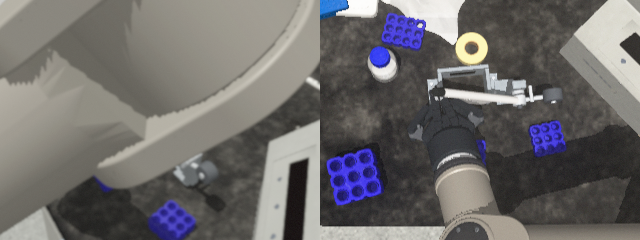

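The bar is riding up on the fingers. Continuing the arc past the balance point.

>>> servo_tool(motion=[-0.5, -0.44, -0.43, 0, 0, 0, 1, -0.5, -0.44, -0.43, 0, 0, 0, 1, -0.45, -0.51, -0.4, 0, 0, 0, 1, -0.45, -0.51, -0.4, 0, 0, 0, 1])

```text
t: 8.2
eef_pos: [0.555, 0.1764, 0.2414]
tool_rot: [0.457, -0.109, 0.881, 0.054]
contact_force: [0.3, 1.5, 0.0]
gripper_width: -0.002
grasp_force: 0.0
```

>>> servo_tool(motion=[-0.39, -0.58, -0.38, 0, 0, 0, 1, -0.39, -0.58, -0.38, 0, 0, 0, 1, -0.32, -0.63, -0.34, 0, 0, 0, 1, -0.32, -0.63, -0.34, 0, 0, 0, 1])

```text
t: 8.7
eef_pos: [0.5598, 0.1277, 0.2815]
tool_rot: [0.457, -0.11, 0.881, 0.054]
contact_force: [0.6, 0.5, 0.1]
gripper_width: -0.002
grasp_force: 0.0
```

```bash
python3 - <<'E'
from h import *
r=.187
plan(bayw(BAY,[(.022,-.095+r*np.cos(th),.08+r*np.sin(th)-.045*np.cos(th)) for th in np.arange(1.2,1.5,.15)]),Rt(.25,.61))
cv2.imwrite('pics/w5.png',np.hstack([bot.read_camera('wrist')[::2,::2,::-1],bot.read_camera('top')[150:390,200:520,::-1]]))
E
```

```text
t 8.7 tcp [0.5598 0.1277 0.2815] q [ 0.78  0.54 -1.38  2.31  2.16  0.67 -0.4 ] F [0.6 0.5 0.1]
turn [-0.04 -0.02  0.01]
tip [0.617 0.143 0.238] shift(after turn) [0.1  0.01 0.03]
tip [0.619 0.116 0.253] shift(after turn) [-0.48 -1.32 -0.59]
tip [0.622 0.088 0.263] shift(after turn) [-0.32 -1.37 -0.48]
```

View pics/w5.png

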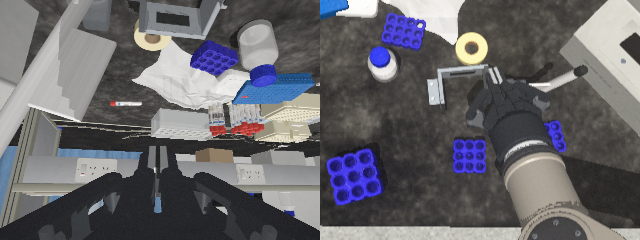

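The arm swung over to its upper stop: in the top view the bar now points from (535,85) to (585,70), away from the bay. Next I'll retreat, point the tool down and get behind the block.

```bash
python3 - <<'E'
from h import *
p,R,o=cur()
print('retreat', R.T@np.array([-.10,.02,.03])/.02)
p2=p+[-.10,.02,.03]
T=Rt(BAY[2],np.pi/2); print('turn',Ro.from_matrix(R.T@T).as_rotvec()/.15)
a=bayw(BAY,[(-.0905-.031-.011-.03,.004,.17),(-.0905-.031-.011-.03,.004,.0876)])
q=p2
for g in a: print(g,'shift',T.T@(g-q)/.02); q=g
E
```

```text
retreat [ 1.41267125  2.1630374  -4.64495739]
turn [0.42603608 6.38228143 0.90965156]
[0.42998595 0.15561371 0.17      ] shift [1.46348865 0.58901368 7.09647252]
[0.42998595 0.15561371 0.0876    ] shift [2.52277241e-16 0.00000000e+00 4.12000000e+00]
```

>>> servo_tool(motion=[0.28, 0.43, -0.93, 0, 0, 0, 1, 0.28, 0.43, -0.93, 0, 0, 0, 1, 0.28, 0.43, -0.93, 0, 0, 0, 1, 0.28, 0.43, -0.93, 0, 0, 0, 1, 0.28, 0.43, -0.93, 0, 0, 0, 1])

```text
t: 9.43
eef_pos: [0.4646, 0.1509, 0.3153]
tool_rot: [0.454, -0.111, 0.883, 0.055]
contact_force: [-1.2, 0.4, -1.1]
gripper_width: 0.0
grasp_force: 0.0
```

>>> servo_tool(motion=[0, 0, 0, 0.06, 0.91, 0.13, 0.7, 0, 0, 0, 0.06, 0.91, 0.13, 0.7, 0, 0, 0, 0.06, 0.91, 0.13, 0.7, 0, 0, 0, 0.06, 0.91, 0.13, 0.7])

```text
t: 9.93
eef_pos: [0.4711, 0.1319, 0.3124]
tool_rot: [0.351, -0.083, 0.932, 0.006]
contact_force: [0.1, -0.1, 1.1]
gripper_width: 0.3
grasp_force: 0.0
```

>>> servo_tool(motion=[0, 0, 0, 0.06, 0.91, 0.13, 0.7, 0, 0, 0, 0.06, 0.91, 0.13, 0.7, 0, 0, 0, 0.06, 0.91, 0.13, 0.7])

```text
t: 10.3
eef_pos: [0.4729, 0.1299, 0.3134]
tool_rot: [0.179, -0.051, 0.982, -0.014]
contact_force: [1.5, 0.3, 0.3]
gripper_width: 0.302
grasp_force: 0.0
```

```bash
cat > vio.py <<'E'
from h import *
def vio(show=True):
    im=bot.read_camera('top')[:,:,::-1]; hsv=cv2.cvtColor(np.ascontiguousarray(im),cv2.COLOR_BGR2HSV)
    m=cv2.inRange(hsv,(112,120,60),(135,255,255)); m=cv2.morphologyEx(m,cv2.MORPH_CLOSE,np.ones((7,7)))
    for k in cv2.findContours(m,cv2.RETR_EXTERNAL,cv2.CHAIN_APPROX_NONE)[0]:
        if cv2.contourArea(k)>200:
            r=cv2.minAreaRect(k); w=ray('top',r[0],.047); d=w[:2]-BAY[:2]; c,s=np.cos(BAY[2]),np.sin(BAY[2])
            print('vio',np.round(r[0],1),np.round(r[1],1),round(r[2],1),'bay xy@.047',np.round([c*d[0]+s*d[1],-s*d[0]+c*d[1]],4))
E
python3 - <<'E'
from vio import *
vio()
T=Rt(BAY[2],np.pi/2)
plan(bayw(BAY,[(-.1625,.004,.10),(-.1625,.004,.015)]),T)
E
```

```text
vio [234.3 326. ] [49.1 51.1] 75.1 bay xy@.047 [-0.1094  0.2211]
vio [349.  305.5] [33. 32.] 90.0 bay xy@.047 [-0.0905  0.0048]
vio [426.8 288.2] [32.7 33. ] 76.0 bay xy@.047 [-0.071  -0.1453]
vio [278.2 192.4] [43.6 61.2] 24.1 bay xy@.047 [0.1414 0.1213]
t 10.35 tcp [0.4749 0.1298 0.3143] q [ 0.72  0.22 -1.3   2.1   0.6   0.76  0.73] F [ 2.6 -0.9  1.3]
turn [-0.29  2.37  0.02]
tip [0.43  0.156 0.1  ] shift(after turn) [2.11 1.51 7.08]
tip [0.43  0.156 0.015] shift(after turn) [0.   0.   4.25]
```

>>> servo_tool(motion=[0, 0, 0, -0.1, 0.8, 0, 0.7, 0, 0, 0, -0.1, 0.8, 0, 0.7, 0, 0, 0, -0.1, 0.77, 0, 0.7, 0, 0, 0, 0, 0, 0, 0.7])

```text
t: 10.85
eef_pos: [0.4744, 0.1295, 0.3126]
tool_rot: [0.005, -0.051, 0.999, 0.0]
contact_force: [0.2, 0.4, -1.0]
gripper_width: 0.302
grasp_force: 0.0
```

```bash
python3 - <<'E'
from h import *
plan(bayw(BAY,[(-.1625,.004,.10),(-.1625,.004,.015)]),Rt(BAY[2],np.pi/2))
E
```

```text
t 10.85 tcp [0.4744 0.1295 0.3126] q [ 0.64  0.43 -1.28  1.92  0.46  1.12  0.85] F [ 0.2  0.4 -1. ]
turn [-0.    0.06  0.03]
tip [0.43  0.156 0.1  ] shift(after turn) [2.08 1.52 7.  ]
tip [0.43  0.156 0.015] shift(after turn) [0.   0.   4.25]
```

>>> servo_tool(motion=[0.42, 0.3, 0.9, 0, 0.06, 0.03, 0.7, 0.42, 0.3, 0.9, 0, 0, 0, 0.7, 0.42, 0.3, 0.9, 0, 0, 0, 0.7, 0.41, 0.31, 0.9, 0, 0, 0, 0.7, 0.41, 0.31, 0.9, 0, 0, 0, 0.7])

```text
t: 11.48
eef_pos: [0.4271, 0.1553, 0.2218]
tool_rot: [0.001, -0.05, 0.999, -0.002]
contact_force: [0.0, -0.9, -0.8]
gripper_width: 0.299
grasp_force: 0.0
```

>>> servo_tool(motion=[0, 0, 0.85, 0, 0, 0, 0.7, 0, 0, 0.85, 0, 0, 0, 0.7, 0, 0, 0.8, 0, 0, 0, 0.7])

```text
t: 11.85
eef_pos: [0.4293, 0.1549, 0.1721]
tool_rot: [-0.0, -0.049, 0.999, -0.001]
contact_force: [0.6, -0.5, -0.3]
gripper_width: 0.297
grasp_force: 0.0
```

```bash
python3 - <<'E'
from vio import *
vio()
plan(bayw(BAY,[(-.1625,.004,.015),(-.01,.003,.015)]),Rt(BAY[2],np.pi/2))
E
```

```text
vio [234.3 326.1] [48.8 51.6] 74.1 bay xy@.047 [-0.1096  0.2211]
vio [347.9 306. ] [30.9 33.1] 2.2 bay xy@.047 [-0.0912  0.0069]
vio [426.7 288.3] [32.5 32.7] 76.0 bay xy@.047 [-0.0713 -0.1451]
vio [278.2 192.4] [43.6 61.2] 24.1 bay xy@.047 [0.1414 0.1213]
t 11.9 tcp [0.4286 0.1544 0.1706] q [ 0.41  0.55 -1.1   2.13  0.67  0.86  0.57] F [-0.1 -1.  -1.2]
turn [-0.01 -0.02 -0.  ]
tip [0.43  0.156 0.015] shift(after turn) [-0.08  0.05  4.15]
tip [0.582 0.17  0.015] shift(after turn) [-7.63 -0.05  0.  ]
```

>>> servo_tool(motion=[-0.02, 0.01, 0.83, 0, 0, 0, 0.7, -0.02, 0.01, 0.83, 0, 0, 0, 0.7, -0.02, 0.01, 0.83, 0, 0, 0, 0.7, -0.02, 0.01, 0.83, 0, 0, 0, 0.7, 0, 0, 0.8, 0, 0, 0, 0.7])

```text
t: 12.52
eef_pos: [0.4307, 0.156, 0.0895]
tool_rot: [-0.0, -0.049, 0.999, -0.001]
contact_force: [0.5, -0.1, -0.4]
gripper_width: 0.298
grasp_force: 0.0
```

>>> servo_tool(motion=[-0.5, 0, 0, 0, 0, 0, 0.7, -0.5, 0, 0, 0, 0, 0, 0.7, -0.4, 0, 0, 0, 0, 0, 0.7, -0.4, 0, 0, 0, 0, 0, 0.7])

```text
t: 13.02
eef_pos: [0.4674, 0.1595, 0.0911]
tool_rot: [0.0, -0.049, 0.999, -0.001]
contact_force: [-0.3, -0.2, -0.2]
gripper_width: 0.302
grasp_force: 0.2
```

```bash
python3 - <<'E'
from vio import *
vio()
plan(bayw(BAY,[(-.01,.003,.015)]),Rt(BAY[2],np.pi/2))
E
```

```text
vio [234.4 326. ] [48.9 51.5] 74.7 bay xy@.047 [-0.1094  0.221 ]
vio [426.6 287.6] [30.2 33.1] 77.5 bay xy@.047 [-0.07   -0.1451]
vio [278.2 192.4] [43.4 61.4] 24.6 bay xy@.047 [0.1413 0.1211]
t 13.075 tcp [0.4685 0.1596 0.0912] q [ 0.28  0.71 -0.94  2.08  0.84  0.78  0.47] F [1.3 0.6 0.1]
turn [-0.01  0.01 -0.01]
tip [0.582 0.17  0.015] shift(after turn) [-5.69 -0.06  0.18]
```

>>> servo_tool(motion=[-0.45, 0, 0.05, 0, 0, 0, 0.7, -0.45, 0, 0.05, 0, 0, 0, 0.7, -0.45, 0, 0.05, 0, 0, 0, 0.7, -0.45, 0, 0.03, 0, 0, 0, 0.7, -0.45, 0, 0, 0, 0, 0, 0.7])

```text
t: 13.7
eef_pos: [0.512, 0.1639, 0.087]
tool_rot: [-0.0, -0.049, 0.999, -0.001]
contact_force: [-0.8, 0.4, -0.0]
gripper_width: 0.296
grasp_force: 0.1
```

>>> servo_tool(motion=[-0.45, 0, 0, 0, 0, 0, 0.7, -0.45, 0, 0, 0, 0, 0, 0.7, -0.45, 0, 0, 0, 0, 0, 0.7, -0.45, 0, 0, 0, 0, 0, 0.7])

```text
t: 14.2
eef_pos: [0.5478, 0.1674, 0.0872]
tool_rot: [-0.0, -0.049, 0.999, -0.001]
contact_force: [-1.0, -0.4, -1.0]
gripper_width: 0.301
grasp_force: 0.2
```

```bash
python3 - <<'E'
from vio import *
vio()
plan(bayw(BAY,[(-.01,.003,.015),(.001,.002,.015)]),Rt(BAY[2],np.pi/2))
cv2.imwrite('pics/w6.png',np.hstack([bot.read_camera('scene')[190:430,180:500,::-1],bot.read_camera('top')[150:390,200:520,::-1]]))
E
```

```text
vio [234.4 326.1] [48.9 51.3] 74.7 bay xy@.047 [-0.1096  0.2211]
vio [278.2 192.4] [43.6 61.2] 24.1 bay xy@.047 [0.1414 0.1213]
t 14.25 tcp [0.549  0.1675 0.0873] q [ 0.26  0.8  -0.91  1.9   0.84  0.87  0.58] F [0.7 0.1 0.3]
turn [-0.01  0.01 -0.01]
tip [0.582 0.17  0.015] shift(after turn) [-1.64 -0.06 -0.02]
tip [0.593 0.17  0.015] shift(after turn) [-0.55 -0.05  0.  ]
```

>>> servo_tool(motion=[-0.4, 0, 0, 0, 0, 0, 0.7, -0.4, 0, 0, 0, 0, 0, 0.7, -0.4, 0, 0, 0, 0, 0, 0.7, -0.4, 0, 0, 0, 0, 0, 0.7])

```text
t: 14.85
eef_pos: [0.5796, 0.1705, 0.0872]
tool_rot: [-0.0, -0.049, 0.999, -0.001]
contact_force: [-0.4, -0.4, 1.1]
gripper_width: 0.304
grasp_force: 0.3
```

>>> servo_tool(motion=[-0.15, 0, 0, 0, 0, 0, 0.7, -0.15, 0, 0, 0, 0, 0, 0.7])

```text
t: 15.1
eef_pos: [0.585, 0.1712, 0.0871]
tool_rot: [-0.0, -0.049, 0.999, -0.001]
contact_force: [-0.3, 0.2, 1.4]
gripper_width: 0.3
grasp_force: 0.3
```

>>> servo_tool(motion=[-0.1, 0, 0, 0, 0, 0, 0.7, -0.1, 0, 0, 0, 0, 0, 0.7])

```text
t: 15.35
eef_pos: [0.589, 0.1715, 0.0871]
tool_rot: [-0.0, -0.049, 0.999, -0.001]
contact_force: [-0.7, 0.3, 0.4]
gripper_width: 0.303
grasp_force: 0.2
```

>>> servo_tool(motion=[-0.1, 0, 0, 0, 0, 0, 0.7, -0.1, 0, 0, 0, 0, 0, 0.7])

```text
t: 15.6
eef_pos: [0.5931, 0.1719, 0.0872]
tool_rot: [-0.0, -0.049, 0.999, -0.001]
contact_force: [-0.4, 0.5, -0.6]
gripper_width: 0.306
grasp_force: 0.2
```

>>> servo_tool(motion=[-0.1, 0, 0, 0, 0, 0, 0.7, 0, 0, 0, 0, 0, 0, 0.7])

```text
t: 15.85
eef_pos: [0.5938, 0.172, 0.087]
tool_rot: [-0.001, -0.049, 0.999, -0.001]
contact_force: [-3.8, -1.5, 2.8]
gripper_width: 0.298
grasp_force: 2.3
```

>>> servo_tool(motion=[-0.1, 0, 0, 0, 0, 0, 0.7, 0, 0, 0, 0, 0, 0, 0.7])

```text
t: 16.1
eef_pos: [0.5941, 0.172, 0.0867]
tool_rot: [-0.003, -0.049, 0.999, -0.002]
contact_force: [-10.6, -2.8, 6.8]
gripper_width: 0.297
grasp_force: 5.3
```

The force has risen to about 10 N, so the block is against the stop. Backing straight off, then up.

>>> servo_tool(motion=[0.3, 0, 0, 0, 0, 0, 0.7, 0.7, 0, 0, 0, 0, 0, 0.7, 1, 0, 0, 0, 0, 0, 0.7, 1, 0, 0, 0, 0, 0, 0.7, 1, 0, 0, 0, 0, 0, 0.7])

```text
t: 16.73
eef_pos: [0.5163, 0.1643, 0.0873]
tool_rot: [0.0, -0.049, 0.999, -0.001]
contact_force: [0.4, 0.3, -0.0]
gripper_width: 0.302
grasp_force: 0.0
```

>>> servo_tool(motion=[1, 0, -0.3, 0, 0, 0, 0.7, 0.9, 0, -0.9, 0, 0, 0, 0.7, 0.7, 0, -0.9, 0, 0, 0, 0.7, 0.3, 0, -0.9, 0, 0, 0, 0.7, 0, 0, -0.9, 0, 0, 0, 0.7])

```text
t: 17.35
eef_pos: [0.4589, 0.1587, 0.1659]
tool_rot: [-0.0, -0.049, 0.999, -0.001]
contact_force: [0.7, 0.4, 0.1]
gripper_width: 0.302
grasp_force: 0.0
```

```bash
python3 - <<'E'
from vio import *
vio()
p,R,o=cur();print(p,o['q'],o['contact_force'])
im=bot.read_camera('top')[:,:,::-1]
a=cv2.resize(im[190:330,280:430],None,fx=3.4,fy=3.4,interpolation=cv2.INTER_CUBIC)
b=bot.read_camera('scene')[200:400,240:410,::-1]; b=cv2.resize(b,(290,a.shape[0]*290//a.shape[0]*1 or 1)) if 0 else cv2.resize(b,(290,a.shape[0]))
cv2.imwrite('pics/fin.png',np.hstack([a,b])); print(a.shape)
for n in('bottle','tape','counterweight','barrier_tip'): print(n,[(np.round(d['uv'],1),round(d['p'],2)) for d in bot.boxes_of('top',n)])
# expected home-block top corners in px
P=bayw(BAY,[(.012,.031,.048),(.012,-.031,.048),(.074,-.031,.048),(.074,.031,.048),(.043,0,.047)]);print(np.round(proj('top',P),1))
E
```

```text
vio [234.3 326. ] [49.1 51.1] 75.1 bay xy@.047 [-0.1094  0.2211]
vio [431.1 281.1] [42.1 24.4] 27.3 bay xy@.047 [-0.0584 -0.1551]
vio [341.  238.5] [34.1 31.6] 85.9 bay xy@.047 [0.0389 0.0075]
vio [278.2 192.4] [43.4 61.4] 24.6 bay xy@.047 [0.1413 0.1211]
[0.46026193 0.15955556 0.16792109] [ 0.37927729  0.59468714 -1.06654983  2.06455506  0.68838823  0.88759254
  0.58708339] [0.17301917 0.31660561 1.8908391 ]
(476, 510, 3)
bottle [(array([341.3, 236.7]), 0.73), (array([262. , 214.2]), 0.59), (array([387. , 237.9]), 0.17)]
tape [(array([351.2, 193.4]), 0.96)]
counterweight [(array([420. , 244.9]), 0.7)]
barrier_tip [(array([420. , 242.9]), 0.79)]
[[330.1 253.1]
 [362.3 250.3]
 [359.  219. ]
 [327.2 221.7]
 [344.6 236.1]]
```

View pics/fin.png

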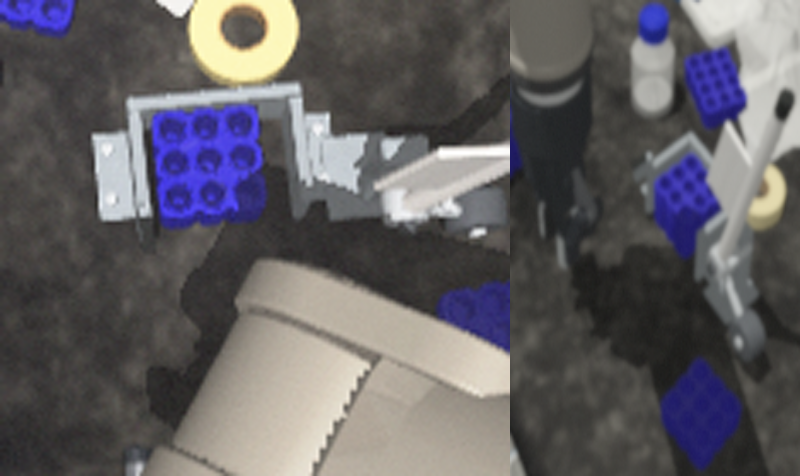

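The block is in the bay and the arm is fully raised. The block sits about 7 mm left of centre, and I want to check numerically that it is flush and square. I'll first move the robot, so its shadow is off the block.

>>> servo_tool(motion=[0, 0.9, -0.9, 0, 0, 0, 0.7, 0, 0.9, -0.9, 0, 0, 0, 0.7, 0, 0.9, -0.9, 0, 0, 0, 0.7, 0, 0.9, -0.9, 0, 0, 0, 0.7, 0, 0.9, -0.9, 0, 0, 0, 0.7])

```text
t: 18.32
eef_pos: [0.4506, 0.2502, 0.2565]
tool_rot: [0.0, -0.049, 0.999, -0.001]
contact_force: [0.2, -0.2, 0.1]
gripper_width: 0.3
grasp_force: 0.0
```

```bash
cat > ecc.py <<'E'
from vio import *
def rect(im,z,S=2000,x=(-.15,.10),y=(-.07,.07)):
    P=np.array([(x[1],y[1]),(x[1],y[0]),(x[0],y[0]),(x[0],y[1])]); W=bayw(BAY,np.c_[P,[z]*4])
    w=int((y[1]-y[0])*S);h=int((x[1]-x[0])*S)
    H=cv2.getPerspectiveTransform(proj('top',W).astype(np.float32),np.float32([(0,0),(w,0),(w,h),(0,h)]))
    return cv2.warpPerspective(im,H,(w,h),flags=cv2.INTER_CUBIC)
def go(name):
    new=np.ascontiguousarray(bot.read_camera('top')[:,:,::-1]); cv2.imwrite(name,new); vio()
    a=cv2.imread('pics/top0.png'); A=rect(a,.047).astype(np.float32)[:,:,0]; B=rect(new,.047).astype(np.float32)[:,:,0]
    # template: block in A at bay (-.0905,.0048), 76 mm window
    c=(.10+.0905)*2000; u=(.07-.0048)*2000; T=A[int(c)-66:int(c)+66,int(u)-66:int(u)+66].copy()
    best=None
    for dth in(0,.05,.1,.15):
      for dx in(-6,0,6,12):
        # maps template coords -> B coords ; rotate (image y down, x right = -y bay)
        th=-dth; M=np.float32([[np.cos(th),-np.sin(th),0],[np.sin(th),np.cos(th),0]])
        ctr=np.array([(.07-.006)*2000,(.10-.043)*2000+dx]); M[:,2]=ctr-M[:,:2]@[66,66]
        try: cc,M2=cv2.findTransformECC(T,B,M,cv2.MOTION_EUCLIDEAN,(3,200,1e-6),None,5)
        except cv2.error: continue
        if best is None or cc>best[0]: best=(cc,M2)
    cc,M=best; q=M@[66,66,1]; print('cc',cc,'x',.10-q[1]/2000,'y',.07-q[0]/2000,'turned(left+) deg',-np.degrees(np.arctan2(M[1,0],M[0,0])))
    g=cv2.cvtColor(new,cv2.COLOR_BGR2GRAY).astype(float); B55=cv2.cvtColor(rect(new,.055),cv2.COLOR_BGR2GRAY).astype(float)
    # back-stop top: bright band; front edge position (gradient max) per column
    gy=np.gradient(cv2.GaussianBlur(B55,(0,0),3),axis=0); r0,r1=int((.10-.082)*2000),int((.10-.062)*2000)
    cols=np.arange(60,220,8); e=[r0+np.argmin(gy[r0:r1,k]) for k in cols]; gx=np.gradient(cv2.GaussianBlur(B55,(0,0),3),axis=0); r=np.array([(12+np.argmax(gx[12:50,k])) for k in cols])
    for n,v in(('front',np.array(e)),('rear',r)):
        f=np.polyfit(cols,v,1); print(n,'edge x at mid',.10-np.polyval(f,140)/2000,'slope deg',-np.degrees(np.arctan(f[0])),'res',np.std(v-np.polyval(f,cols)))
E
python3 -c "
from ecc import *
go('pics/n1.png'); p,R,o=cur(); print(p,o['q'])"
```

```text
vio [220.8 322.2] [34.7 64.2] 20.1 bay xy@.047 [-0.1002  0.2458]
vio [426.8 288.3] [32.5 33. ] 76.0 bay xy@.047 [-0.0712 -0.1453]
vio [341.1 238.2] [34.1 32. ] 84.3 bay xy@.047 [0.0393 0.0072]
vio [278.2 192.4] [43.6 61.2] 24.1 bay xy@.047 [0.1414 0.1213]
cc 0.5385884627899687 x 0.04263629139214754 y 0.007315000288188461 turned(left+) deg 5.4848094
front edge x at mid 0.07349736842105264 slope deg 0.6407813435224218 res 0.762440679314584
rear edge x at mid 0.08047443609022557 slope deg -0.016154824622580322 res 0.9205057452659756
[0.45091585 0.25203126 0.25769214] [ 0.27224729  0.52135836 -1.16191333  1.92660272  0.55336867  1.05853395
  0.54392475]
```

Measured result: the block is at x = 42.6 mm against a nominal 43. It is turned by the bay's yaw to within about 0.2°, so it is flush and square. The low block, tape and bottle are where they were, and the robot is clear.

```bash
python3 -c "
from station import bot
print(bot.hand_in())"
```

```text
the job is handed in; nothing more can be done
None
```

The job is handed in: the barrier arm is raised and staying up on its own, and the tube block measures flush and square against the back stop, about 7 mm left of the bay's centre line. The bottle, low block and tape roll look unmoved, and the robot is clear of everything.

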